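# Check the hand brake of the microscope trolley

### The job

Check the hand brake of the microscope trolley: with the backs (the outside) of the fingers, press its red lever towards the push bar until it comes up firm on its stop, let it spring all the way back out, then press it to the stop a second time and finish while still holding it there, so that the gap left between lever and bar can be looked at. Press firmly but do not force it, push only on the face of the lever that looks away from the bar, and keep the fingers off the push bar. Leave the jars, bottles and boxes standing as they are.

Things in the scene. Friction and masses are not known exactly. Their poses are not given: they have to be found in the camera images.
- brake_lever (a joint): angle of the red brake lever about its vertical pivot, rad: 0 = sprung fully out; grows as it is pressed towards the push bar; firm stop at 0.29. A spring drives it back to 0: pressed 115 mm from the pivot it needs about 2.5 N to start and 8.5 N to reach the stop; the stop itself is rigid. It never reaches the bar.
- lever_pivot (a point): centre of the lever's pivot (in a black bracket on the bar), 220 mm above the bench top, at mid-height of the lever, 56 mm from the push bar's axis on the trolley side. The frame turns with the lever: -y runs out along the lever, +x points away from the push bar (the way the lever springs out), z up.
- lever_face (a point): point on the face of the red lever that looks away from the push bar, 115 mm out from the pivot, at mid-height (220 mm above the bench). Axes as lever_pivot; moves with the lever. Press here towards -x. It travels about 33 mm from fully out to the stop, where about 26 mm is left between lever and bar grip.
- lever_outer: the red half of the lever that looks away from the push bar, the side to press: flat face 19 mm tall, from 40 to 155 mm out from the pivot, ending in a red ball tip 21 mm across at 155 mm. The lever is 12 mm thick in all. Origin and axes as lever_pivot.
- lever_inner: the side of the same red lever that looks towards the push bar; not to be pressed or hooked. Origin and axes as lever_pivot.
- push_bar: level aluminium tube 27 mm across, 480 mm long, with two black grips 33 mm across, axis 220 mm above the bench top, overhanging the bench. Origin: under its middle at bench-top height; y along the bar, +x towards the trolley. The lever is on the +x side: pivot at y = -30 mm, running towards -y; fully out, the middle of its ball tip is about 91 mm from the bar's axis.
- slide_box: blue plastic slide box 87 x 102 x 35 mm, on the bench; origin under its middle
- oil_bottle: small amber dropper bottle 34 mm across, 95 mm tall, on the bench; origin under its middle
- specimen_jar: glass jar with white cap, 62 mm across, 95 mm tall, on the bench; origin under its middle
- petri_dish: closed petri dish 92 mm across, 16 mm tall, on the bench; origin under its middle
- coverslip_box: small card box 30 x 80 x 26 mm, on the bench; origin under its middle
- wash_bottle: white plastic bottle with blue cap, 60 mm across, 125 mm tall, on the bench; origin under its middle
- trolley: the whole trolley; origin and axes as push_bar. From the bar's ends (y = +-250 mm) tubes slope down to posts at x = 205 mm; between them the space beyond the lever is free to x = 200 mm. Nothing on the trolley nearer than x = 400 mm rises over 30 mm above the bar's axis. On the bench a microscope and lamp, 340 to 380 mm tall, stand far to the robot's right, 150 mm tall cases far left.

How it is judged:
By the outcome, as a careful person would: the job done as asked, in the order asked, and still so for the second after the job is handed in, while the arm keeps its last pose, push and grip.
It also fails if it takes over 48 s, if anything falls off the work surface, if the arm or the gripper's body presses on something with over 40 N, if the wrist force passes 120 N, or if a joint passes its speed limit or range.

### The arm

A 6-joint arm with a two-finger parallel gripper is mounted at the origin on the work surface. World frame = base frame: x ahead of the robot, y to its left, z up, the work surface at z = 0. Lengths are in m, angles in rad, forces in N, time in s.
With the tool pointing down it reaches from about 0.35 to 0.925 m from the base axis. Payload 6.4 kg.
Tool frame: the origin (TCP) lies at the very end of the fingers, on their centre line; the grasp point (between the pads) lies 19 mm behind it (env.hold_point_z is the distance from the TCP to the grasp point, in m); z points along the fingers, y is the direction in which the jaws open and shut (so a half turn about z gives the same grasp; the last joint's range is limited). The gripper opens to 85 mm and grips with 20 to 120 N. Pads are 22 mm wide; open, the fingers measure 114 mm over their backs; the gripper's body (76 mm by 85 mm) begins 54 mm behind the grasp point. The pads swing forward as they close: fully open they stand 13 mm farther back than shut.
Start: joints at [1.174, 0.245, 1.558, -0, 1.339, -0.174], TCP at [0.144, 0.634, 0.231] pointing down, gripper open.
Joint ranges: [-3.13, 3.13], [-1.02, 2.26], [0.13, 2.54], [-0.95, 4.09], [0.21, 2.88], [-2.74, 2.74]. Speed limits (rad/s): [2.57, 2.57, 3.14, 3.14, 3.14, 3.14].

### API

Orientations are given as [roll, pitch, yaw] about the fixed x, y, z axes, in that order (R = Rz(yaw) Ry(pitch) Rx(roll)).
In Python, from rig import env gives the robot as it stands. The module is installed in compiled form; this text tells all that it offers.
- The arm moves only by the tool arm_command, never from a script. Its argument "deltas" is a list of rows, each a list of 3 entries, a list of its own where there are three numbers: the turn, a rotation vector about the world's x, y, z in degrees, then the shift along the world's x, y, z in cm, then the opening, from -1 (shut) to 1 (fully open). In form: [[[rx, ry, rz], [dx, dy, dz], grip], ...]. A call has 1 to 8 rows; each row is the pose to reach, as a shift and turn from the pose commanded when the call began; what a row does not reach only later rows make up. A row lasts 1/12 s, in which the tool goes at most 41.7 mm and 7.16 degrees, less where a joint would pass 70% of its speed; a pose out of reach is approached as far as the arm can. A call with a gripper value outside its range is refused whole. The fingers move at their own pace and stop on an object; the grip force is fixed at half the most. Time passes only in rows, so rows that repeat a pose let the fingers close. It gives the time, the measured TCP pose, the force and the opening at its end, in the units of the state.
- env.get_state(): the state, without advancing time (a new reading comes with each control period).
- env.get_image(name): name is "scene" or "top" or "wrist"; returns a dict with "image" (480x640x3 uint8, blue, green, red), "range_z" (480x640 float32, m along the optical axis (not along the pixel's ray), 0 where there is no reading), "fx", "fy", "cx", "cy" (pixels), "dist" ([k1, k2, p1, p2, k3] as OpenCV has them; the pictures are not rectified), "eye" and "attitude" of the camera in the world. Camera axes: x right, y down, z forward; pixel columns grow to the right and rows downward; lengths in m; the calibration is good to about 2 mm. A picture is of the moment at which its call begins.
- env.job_done(): hands the job in, once; it reports no verdict.
The state is a dict: "clock": time; "q": joint angles; "qd": joint speeds; "joint_efforts": joint torques, N m; "tool_pos": TCP position; "eef_rot": TCP orientation; "wrist_force": force on the tool from outside, world axes, zero at the start; "torque": the same for the moment, N m; "gripper_width": finger opening in m.
Only numpy, scipy, OpenCV 4.12 (cv2) and the standard library are available. Lean on these libraries where they do the work, as an engineer would, in place of code of your own. Each camera call takes 0.05 s, during which the arm holds its last target.

## Working session

There is one attempt and no reset: what is moved stays moved. The work goes in short steps, Python scripts to look and compute and a tool call to move; the robot and the scene stay as the last step left them, time stands still between calls to the robot, and variables do not carry over. Pictures are saved under pics/ and viewed, and the job is handed in when it is done.

Besides the shell and the picture viewer there is one more tool, called after "Request:" by a JSON object that holds its "op" and its "data". arm_command: Moves the arm, as the interface text tells. Its arguments: {"type":"object","properties":{"deltas":{"type":"array"}},"required":["deltas"]}

```bash
mkdir -p pics
cat > h.py <<'E'
from rig import env
import numpy as np, cv2
from scipy.spatial.transform import Rotation as R
def grab(n,tag):
    d=env.get_image(n); cv2.imwrite(f'pics/{tag}.png',d['image']); return d
E
python3 - <<'E'
from h import *
import pickle
print(env.get_state())
for n in ['scene','top','wrist']:
    d=grab(n,n+'0'); pickle.dump(d,open(n+'0.pkl','wb'))
    print(n,d['fx'],d['fy'],d['cx'],d['cy'],d['dist'],d['eye'],d['attitude'])
E
```

```text
{'clock': 0.0, 'q': array([ 1.17391459e+00,  2.45802142e-01,  1.55902953e+00,  4.16794482e-05,
        1.33869584e+00, -1.74081605e-01]), 'qd': array([ 0.00068313, -0.00028384,  0.00066816, -0.00012546, -0.00062511,
        0.00101943]), 'joint_efforts': array([ 2.38677465e-03, -4.29495049e+01, -3.26147532e+01,  9.46143336e-05,
        4.96179942e-03,  4.15139070e-07]), 'tool_pos': array([0.14337715, 0.6334147 , 0.23017961]), 'eef_rot': array([-3.13969407e+00, -3.75053950e-04,  2.91878254e+00]), 'wrist_force': array([-0.00984998,  0.08688279, -0.65982139]), 'torque': array([-0.04381392,  0.04951908,  0.0388635 ]), 'gripper_width': 0.08538138328092515}
scene 541.2406918346044 541.2406918346044 314.420414688766 242.39143880665827 [-0.12095183  0.          0.          0.          0.        ] [1.02802701 0.411742   0.81974006] [-2.3853083  -0.00849594  2.19599382]
top 451.0496808995565 451.0496808995565 319.29610297368873 236.0380082481447 [-0.02417771  0.          0.          0.          0.        ] [0.42450568 0.05151549 0.92880457] [-3.01075741  0.02991781 -1.58490246]
wrist 347.3854116377569 347.3854116377569 321.06914910650244 244.72516984694775 [0.01923557 0.         0.         0.         0.        ] [0.06549469 0.65110408 0.37347163] [2.82021404e+00 9.69760603e-04 1.34801201e+00]
```

View pics/scene0.png

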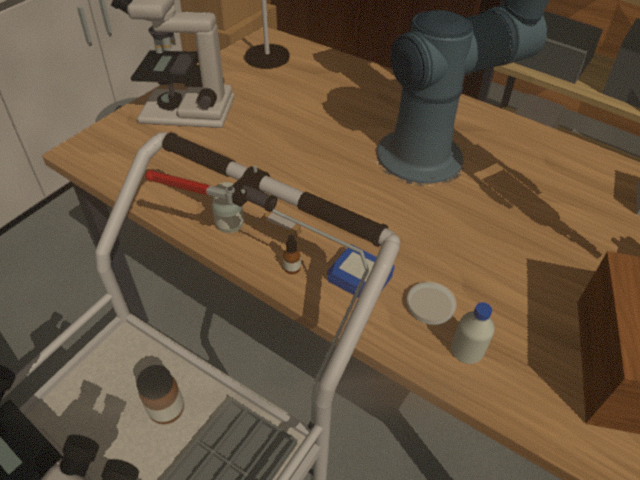

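View pics/top0.png

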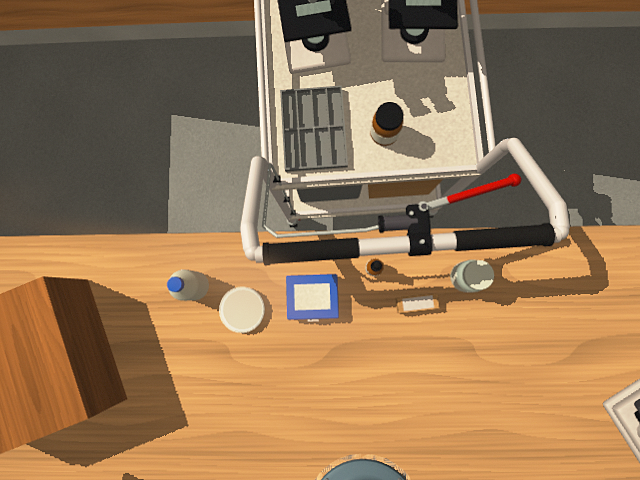

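View pics/wrist0.png

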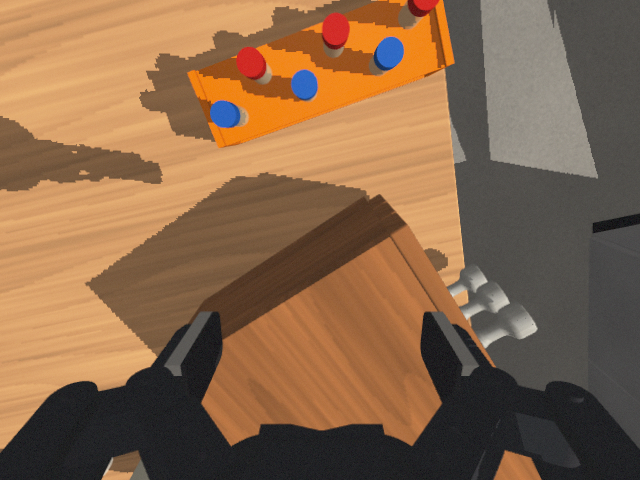

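The top view shows the red lever on the far side (+x) of the bar, from about px (447,200) to its tip at (516,180). The bar runs from (262,254) to (555,234). Pressing is towards the robot, roughly -x. Next I measure it.

```bash
cat >> h.py <<'E'
def rays(d,uv):
    K=np.array([[d['fx'],0,d['cx']],[0,d['fy'],d['cy']],[0,0,1]])
    p=cv2.undistortPoints(np.asarray(uv,float).reshape(-1,1,2),K,np.array(d['dist'],float)).reshape(-1,2)
    v=np.c_[p,np.ones(len(p))]
    return v@R.from_euler('xyz',d['attitude']).as_matrix().T
def plane(d,uv,z):
    v=rays(d,uv);e=np.array(d['eye']); return e+v*((z-e[2])/v[:,2])[:,None]
def depth(d,uv):
    uv=np.asarray(uv); v=rays(d,uv); r=d['range_z'][uv[:,1].astype(int),uv[:,0].astype(int)]
    return np.array(d['eye'])+v*r[:,None]
def red(d):
    h=cv2.cvtColor(d['image'],cv2.COLOR_BGR2HSV)
    m=((h[...,0]<5)|(h[...,0]>174))&(h[...,1]>180)&(h[...,2]>80)
    n,l,s,c=cv2.connectedComponentsWithStats(m.astype(np.uint8))
    return l==1+np.argmax(s[1:,4])
E
python3 - <<'E'
from h import *
import pickle
for n in ['top','scene']:
    d=pickle.load(open(n+'0.pkl','rb'))
    m=red(d); v,u=np.nonzero(m); uv=np.c_[u,v]
    print(n,len(u),uv.min(0),uv.max(0))
    P=depth(d,uv); ok=d['range_z'][v,u]>0; P=P[ok]
    print(' depth z pct',np.percentile(P[:,2],[5,50,90,98]))
    Q=P if n=='scene' else plane(d,uv,0.224)
    vx,vy,x0,y0=cv2.fitLine(Q[:,:2].astype(np.float32),cv2.DIST_HUBER,0,.001,.001).ravel()
    t=(Q[:,:2]-[x0,y0])@[vx,vy]; print(' line',vx,vy,x0,y0,'ends',[x0+vx*t.min(),y0+vy*t.min()],[x0+vx*t.max(),y0+vy*t.max()])
    g=d['image'].max(2)<70
    if n=='top':
        for (a,b) in [((275,248),(350,248)),((465,240),(545,236))]:
            pass
        # bar: dark grips per column
        c=[]
        for uu in list(range(280,350,5))+list(range(470,545,5)):
            col=np.nonzero(g[220:270,uu])[0]+220
            c.append((uu,(col.min()+col.max())/2,len(col)))
        c=np.array(c);print(c[:3],c[-3:])
        Q=plane(d,c[:,:2],0.23); B=plane(d,c[:,:2],0.22)
        P=depth(d,c[:,:2]);print(' grip z',np.median(P[:,2]))
        print(' bar pts',B[0],B[-1],np.polyfit(B[:,1],B[:,0],1))
    if n=='scene':
        print()
E
python3 - <<'E'
import cv2
i=cv2.imread('pics/top0.png')[150:270,380:580]
cv2.imwrite('pics/crop0.png',cv2.resize(i,None,fx=4,fy=4))
E
```

```text
top 621 [447 174] [520 202]
 depth z pct [0.22472482 0.22895714 0.23078838 0.23199391]
 line 0.2769925 -0.96087205 0.58986557 -0.19394767 ends [np.float64(0.5723186283896868), np.float64(-0.1330782943495205)] [np.float64(0.6059274782769949), np.float64(-0.24966558334532724)]
[[280.  252.5  20. ]
 [285.  252.   19. ]
 [290.  243.   21. ]] [[530.  235.   21. ]
 [535.  234.5  20. ]
 [540.  234.   21. ]]
 grip z 0.23605941795058893
 bar pts [0.49295433 0.13398882 0.22      ] [ 0.51507437 -0.27582369  0.22      ] [-0.03295658  0.50467328]
scene 373 [146 171] [207 193]
 depth z pct [0.21699243 0.22682881 0.22967366 0.23095843]
 line 0.28660274 -0.95804954 0.5929533 -0.18504608 ends [np.float64(0.5765323934648702), np.float64(-0.13015453796262555)] [np.float64(0.6100379292193386), np.float64(-0.24215613109638903)]
```

View pics/crop0.png

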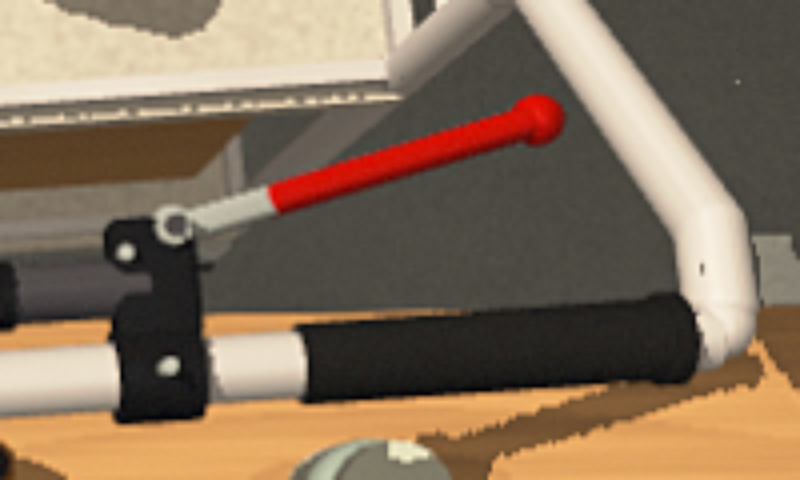

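Lever, top view:
- The pivot is about (0.560, -0.091), and the bar-to-pivot distance comes out at 55 mm (56 given).
- The lever-to-bar angle is 0.227 rad, against 0.226 expected.
- The heights agree as well.
- The face point is about (0.598, -0.200) when out and about (0.565, -0.206) at the stop.

I'll go up, shut the fingers and move over with the jaw axis along the lever normal (yaw about 106°).

Request:
{"op": "arm_command", "data": {"deltas": [[[0,0,0],[0,0,4],-1],[[0,0,0],[0,0,8],-1],[[0,0,0],[0,0,12],-1],[[0,0,-5],[0,0,16],-1],[[0,0,-10],[2,-3.3,18],-1],[[0,0,-15],[4,-6.6,18],-1],[[0,0,-20],[6,-9.9,18],-1],[[0,0,-20],[6,-9.9,18],-1]]}}

```text
clock: 0.82
tool_pos: [0.206, 0.5313, 0.4118]
eef_rot: [3.141, 0.002, 2.562]
wrist_force: [-0.4, -0.4, -0.4]
gripper_width: -0.0002
```

Request:
{"op": "arm_command", "data": {"deltas": [[[0,0,-5],[2,-3.3,0],-1],[[0,0,-10],[4,-6.6,0],-1],[[0,0,-15],[6,-9.9,0],-1],[[0,0,-20],[8,-13.2,0],-1],[[0,0,-25],[10,-16.5,0],-1],[[0,0,-30],[12,-19.8,0],-1],[[0,0,-35],[14,-23.1,0],-1],[[0,0,-41],[16,-26.4,0],-1]]}}

```text
clock: 1.48
tool_pos: [0.364, 0.2695, 0.4111]
eef_rot: [-3.142, -0.0, 1.851]
wrist_force: [0.7, 0.8, 0.7]
gripper_width: -0.0
```

Request:
{"op": "arm_command", "data": {"deltas": [[[0,0,0],[2,-3.3,0],-1],[[0,0,0],[4,-6.6,0],-1],[[0,0,0],[6,-9.9,0],-1],[[0,0,0],[8,-13.2,0],-1],[[0,0,0],[10,-16.5,0],-1],[[0,0,0],[12,-19.8,0],-1],[[0,0,0],[14,-23.1,0],-1],[[0,0,0],[16,-26.4,0],-1]]}}

```text
clock: 2.15
tool_pos: [0.5243, 0.0053, 0.411]
eef_rot: [-3.141, -0.0, 1.854]
wrist_force: [0.5, 0.8, 0.2]
gripper_width: 0.0003
```

Request:
{"op": "arm_command", "data": {"deltas": [[[0,0,0],[2,-3.3,0],-1],[[0,0,0],[4,-6.6,0],-1],[[0,0,0],[6,-9.9,0],-1],[[0,0,0],[8,-13.2,0],-1],[[0,0,0],[10,-16.5,0],-1],[[0,0,0],[11.6,-19.6,0],-1],[[0,0,0],[11.6,-19.6,0],-1]]}}

```text
clock: 2.73
tool_pos: [0.641, -0.1942, 0.4079]
eef_rot: [-3.138, -0.001, 1.85]
wrist_force: [0.0, -0.0, -1.3]
gripper_width: -0.0
```

Run:
```python
from h import *
import pickle
s=env.get_state();print(s['clock'],s['tool_pos'],s['eef_rot'],s['q'],s['wrist_force'])
for n in ['scene','wrist']:
    d=grab(n,n+'1'); pickle.dump(d,open(n+'1.pkl','wb'))
m=red(d);v,u=np.nonzero(m);print(u.min(),u.max(),v.min(),v.max())
P=depth(d,np.c_[u,v]);print(np.percentile(P[:,2],[5,50,95]))
P=P[P[:,2]>.2]
x=cv2.fitLine(P[:,:2].astype(np.float32),cv2.DIST_HUBER,0,.001,.001).ravel();t=(P[:,:2]-x[2:])@x[:2]
print(x,x[2:]+x[:2]*t.min(),x[2:]+x[:2]*t.max())
```

```text
2.7333 [ 0.64095659 -0.1941706   0.40787616] [-3.13841212e+00 -1.21935362e-03  1.84965707e+00] [-4.62601719e-01  2.13190174e-01  1.27968328e+00 -1.25289854e-03
  1.65188823e+00 -7.41563915e-01] [ 0.00313253 -0.0349302  -1.28127181]
262 283 135 262
[0.22503745 0.22933043 0.23087728]
[ 0.27902174 -0.96028477  0.59464806 -0.19929416] [ 0.5738088  -0.12757349] [ 0.60893034 -0.24844824]
```

View pics/wrist1.png

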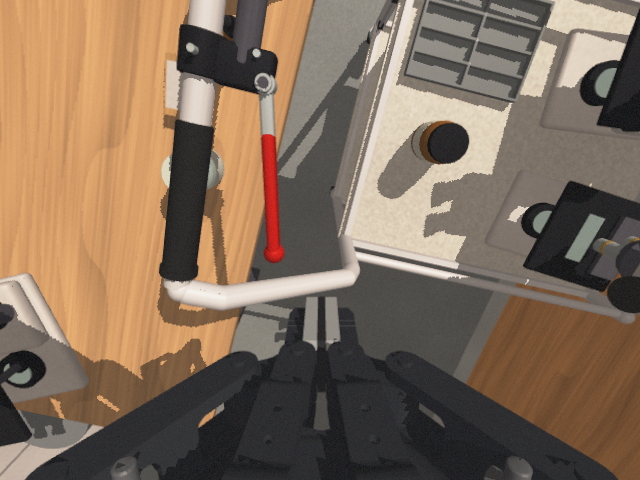

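View pics/scene1.png

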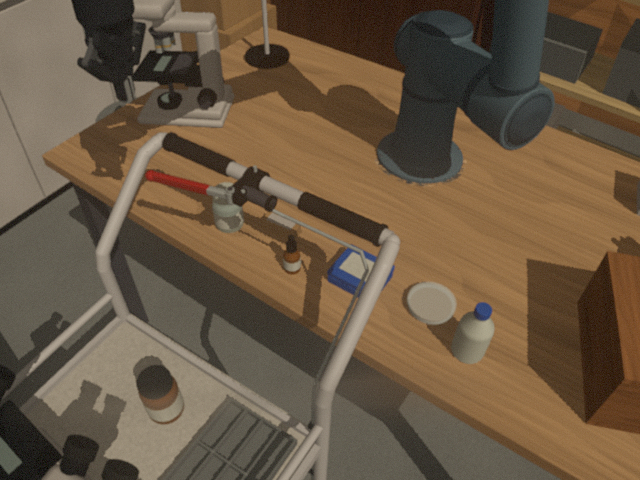

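The wrist view agrees to 2–3 mm, with the lever at px (270,135)–(275,262). The fingertips are about 27 mm beyond the face. Going down.

Request:
{"op": "arm_command", "data": {"deltas": [[[0,0,0],[0,0,-3],-1],[[0,0,0],[0,0,-6],-1],[[0,0,0],[0,0,-9],-1],[[0,0,0],[0,0,-12],-1],[[0,0,0],[0,0,-15],-1],[[0,0,0],[0,0,-18],-1],[[0,0,0],[0,0,-20.6],-1],[[0,0,0],[0,0,-20.6],-1]]}}

```text
clock: 3.5
tool_pos: [0.6362, -0.1859, 0.1986]
eef_rot: [-3.133, -0.008, 1.856]
wrist_force: [-0.8, -0.7, -1.0]
gripper_width: 0.0003
```

Run:
```python
from h import *
import pickle
s=env.get_state();print(s['clock'],s['tool_pos'],s['eef_rot'],s['q'],s['wrist_force'])
for n in ['scene','wrist','top']:
    d=grab(n,n+'2'); pickle.dump(d,open(n+'2.pkl','wb'))
    if n=='scene':cv2.imwrite('pics/c2.png',cv2.resize(d['image'][60:260,80:330],None,fx=3,fy=3))
```

```text
3.5 [ 0.63618753 -0.18592507  0.19859194] [-3.13322469 -0.00800206  1.85580683] [-4.55147162e-01  3.09014941e-01  1.54145534e+00  2.74637589e-04
  1.30269753e+00 -7.40265427e-01] [-0.77348085 -0.69849633 -1.00050392]
```

View pics/c2.png

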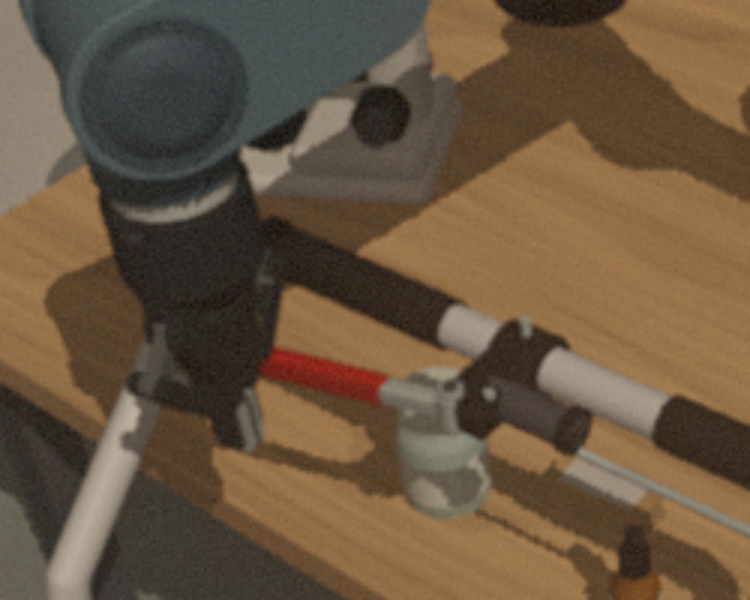

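View pics/wrist2.png

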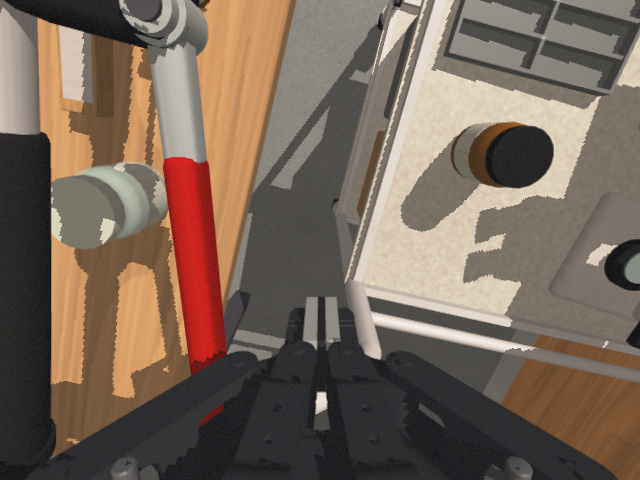

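Run:
```python
from h import *
import pickle
d=pickle.load(open('wrist2.pkl','rb'))
s=env.get_state();Rt=R.from_euler('xyz',s['eef_rot']).as_matrix()
uv=np.array([(u,v) for v in range(250,480,3) for u in range(5,640,3)])
P=depth(d,uv);ok=d['range_z'][uv[:,1],uv[:,0]]>0
p=(P-s['tool_pos'])@Rt   # tool frame
p=p[ok&(d['image'][uv[:,1],uv[:,0]].max(1)<90)]
# by distance behind TCP, extent in tool y of gripper pts
for a in range(-5,120,6):
    q=p[(-p[:,2]*1e3>=a)&(-p[:,2]*1e3<a+6)&(abs(p[:,1])<.08)&(abs(p[:,0])<.05)]
    if len(q): print(a,len(q),'y',(q[:,1].min()*1e3).round(),(q[:,1].max()*1e3).round(),'x',(q[:,0].min()*1e3).round(),(q[:,0].max()*1e3).round())
print('toward lever tool y dir',Rt[:,1])
m=red(d);v,u=np.nonzero(m);Q=(depth(d,np.c_[u,v])-s['tool_pos'])@Rt
Q=Q[(abs(Q[:,0])<.03)];print('lever tool y',np.percentile(Q[:,1],[1,50,99]),'z',np.percentile(Q[:,2],[1,50]),len(Q))
```

```text
-5 2 y -11.0 -1.0 x 8.0 13.0
1 23 y -13.0 12.0 x 8.0 13.0
7 33 y -43.0 13.0 x -9.0 13.0
13 28 y -43.0 12.0 x -7.0 13.0
19 50 y -50.0 13.0 x -35.0 13.0
25 17 y -13.0 12.0 x 8.0 13.0
31 87 y -17.0 16.0 x -10.0 14.0
37 161 y -30.0 30.0 x -6.0 15.0
43 357 y -36.0 35.0 x -10.0 16.0
49 688 y -41.0 39.0 x -9.0 15.0
55 436 y -46.0 45.0 x -8.0 18.0
61 660 y -50.0 50.0 x -9.0 19.0
67 933 y -55.0 54.0 x -8.0 19.0
73 986 y -60.0 59.0 x -1.0 20.0
79 980 y -62.0 61.0 x 8.0 20.0
85 247 y -58.0 18.0 x 14.0 22.0
toward lever tool y dir [0.95981807 0.2806162  0.00195633]
lever tool y [-0.05291689 -0.04558589 -0.04224957] z [-0.023653   -0.02182548] 3325
```

The cloud from the wrist range data shows the finger backs at ±13 mm up to 31 mm behind the tip. Above that the knuckles flare out. I'll raise the tool a little so the lever stays on the finger section, and let it settle.

Request:
{"op": "arm_command", "data": {"deltas": [[[0,0,0],[0,0,0.4],-1],[[0,0,0],[0,0,0.4],-1],[[0,0,0],[0,0,0.4],-1]]}}

```text
clock: 3.9
tool_pos: [0.6407, -0.1895, 0.2121]
eef_rot: [3.138, 0.003, 1.854]
wrist_force: [0.1, 0.6, 0.6]
gripper_width: 0.0001
```

Request:
{"op": "arm_command", "data": {"deltas": [[[0,0,0],[-0.5,-0.15,0],-1],[[0,0,0],[-1,-0.3,0],-1],[[0,0,0],[-1.5,-0.4,0],-1],[[0,0,0],[-1.9,-0.55,0],-1],[[0,0,0],[-1.9,-0.55,0],-1],[[0,0,0],[-1.9,-0.55,0],-1]]}}

```text
clock: 4.4
tool_pos: [0.6203, -0.1948, 0.2093]
eef_rot: [-3.142, -0.0, 1.854]
wrist_force: [0.3, -0.0, -0.1]
gripper_width: -0.0003
```

Run:
```python
from h import *
import pickle
s=env.get_state();print(s['tool_pos'],s['eef_rot'],s['wrist_force'])
for n in ['wrist','scene']:
    d=grab(n,n+'3')
    if n=='scene':cv2.imwrite('pics/c3.png',cv2.resize(d['image'][100:240,80:280],None,fx=4,fy=4))
```

```text
[ 0.62028812 -0.19475809  0.2092832 ] [-3.14156768e+00 -6.27370510e-05  1.85363085e+00] [ 0.34540151 -0.0219039  -0.06041134]
```

View pics/c3.png

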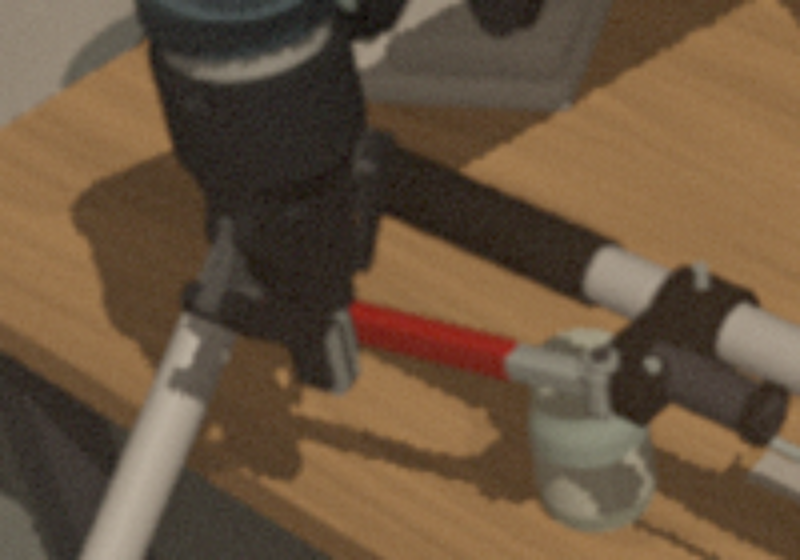

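View pics/wrist3.png

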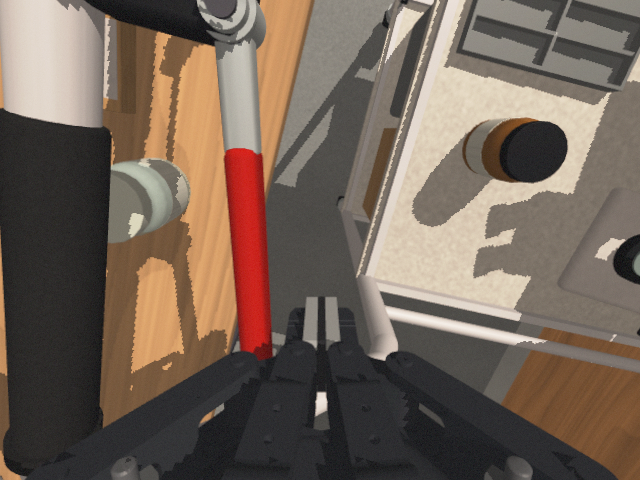

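No contact yet: finger back at px u≈290, lever face at u≈272, roughly 8 mm apart. Closing slowly.

Request:
{"op": "arm_command", "data": {"deltas": [[[0,0,0],[-0.3,-0.1,0],-1],[[0,0,0],[-0.6,-0.17,0],-1],[[0,0,0],[-0.6,-0.17,0],-1]]}}

```text
clock: 4.75
tool_pos: [0.6142, -0.1963, 0.2092]
eef_rot: [-3.141, -0.0, 1.854]
wrist_force: [1.2, 0.1, -0.3]
gripper_width: -0.0004
```

Request:
{"op": "arm_command", "data": {"deltas": [[[0,0,0],[-0.3,-0.1,0],-1],[[0,0,0],[-0.3,-0.1,0],-1]]}}

```text
clock: 4.92
tool_pos: [0.6116, -0.1972, 0.2093]
eef_rot: [3.141, -0.0, 1.854]
wrist_force: [2.1, 0.3, -0.7]
gripper_width: -0.0003
```

Request:
{"op": "arm_command", "data": {"deltas": [[[0,0,0],[-0.3,-0.1,0],-1],[[0,0,0],[-0.3,-0.1,0],-1]]}}

```text
clock: 5.08
tool_pos: [0.6087, -0.1982, 0.2093]
eef_rot: [3.141, 0.0, 1.854]
wrist_force: [2.7, 0.9, 0.4]
gripper_width: -0.0001
```

Contact is at about TCP x≈0.612–0.613, as predicted (0.611). Now I press most of the stroke, turning with the lever.

Request:
{"op": "arm_command", "data": {"deltas": [[[0,0,-2],[-0.4,-0.1,0],-1],[[0,0,-4.5],[-0.8,-0.2,0],-1],[[0,0,-7],[-1.2,-0.35,0],-1],[[0,0,-9.5],[-1.6,-0.45,0],-1],[[0,0,-12],[-2.0,-0.55,0],-1],[[0,0,-13],[-2.2,-0.6,0],-1],[[0,0,-13],[-2.2,-0.6,0],-1]]}}

```text
clock: 5.67
tool_pos: [0.5876, -0.2054, 0.2096]
eef_rot: [3.138, 0.003, 1.626]
wrist_force: [7.4, -3.1, -3.4]
gripper_width: -0.0001
```

Request:
{"op": "arm_command", "data": {"deltas": [[[0,0,0],[0,0,0],-1],[[0,0,0],[0,0,0],-1]]}}

```text
clock: 5.83
tool_pos: [0.5878, -0.2054, 0.2096]
eef_rot: [3.138, 0.003, 1.627]
wrist_force: [6.9, -3.6, -2.5]
gripper_width: 0.0
```

Request:
{"op": "arm_command", "data": {"deltas": [[[0,0,-1],[-0.2,-0.02,0],-1],[[0,0,-1],[-0.2,-0.02,0],-1],[[0,0,-1],[-0.2,-0.02,0],-1]]}}

```text
clock: 6.08
tool_pos: [0.5859, -0.2058, 0.2097]
eef_rot: [3.137, 0.003, 1.61]
wrist_force: [7.7, -4.6, -3.3]
gripper_width: 0.0
```

Request:
{"op": "arm_command", "data": {"deltas": [[[0,0,-1],[-0.2,0,0],-1],[[0,0,-1],[-0.2,0,0],-1],[[0,0,-1],[-0.2,0,0],-1]]}}

```text
clock: 6.33
tool_pos: [0.584, -0.2059, 0.2098]
eef_rot: [3.137, 0.004, 1.592]
wrist_force: [8.2, -4.5, -3.6]
gripper_width: 0.0001
```

Request:
{"op": "arm_command", "data": {"deltas": [[[0,0,-1],[-0.2,0,0],-1],[[0,0,-1],[-0.2,0,0],-1],[[0,0,-1],[-0.2,0,0],-1]]}}

```text
clock: 6.58
tool_pos: [0.5821, -0.2061, 0.2099]
eef_rot: [3.137, 0.004, 1.575]
wrist_force: [8.4, -4.9, -4.3]
gripper_width: -0.0001
```

Request:
{"op": "arm_command", "data": {"deltas": [[[0,0,0],[-0.1,0,0],-1],[[0,0,0],[-0.1,0,0],-1],[[0,0,0],[-0.1,0,0],-1]]}}

```text
clock: 6.83
tool_pos: [0.5812, -0.2061, 0.2099]
eef_rot: [3.136, 0.004, 1.575]
wrist_force: [9.1, -5.3, -4.5]
gripper_width: 0.0003
```

Request:
{"op": "arm_command", "data": {"deltas": [[[0,0,0],[-0.1,0,0],-1],[[0,0,0],[-0.1,0,0],-1],[[0,0,0],[-0.1,0,0],-1]]}}

```text
clock: 7.08
tool_pos: [0.5803, -0.2062, 0.2099]
eef_rot: [3.136, 0.004, 1.575]
wrist_force: [7.5, -4.5, -3.1]
gripper_width: 0.0002
```

Request:
{"op": "arm_command", "data": {"deltas": [[[0,0,0],[-0.1,0,0],-1],[[0,0,0],[-0.1,0,0],-1],[[0,0,0],[-0.1,0,0],-1]]}}

```text
clock: 7.33
tool_pos: [0.5793, -0.2062, 0.2099]
eef_rot: [3.136, 0.004, 1.575]
wrist_force: [8.2, -5.5, -3.5]
gripper_width: -0.0002
```

Request:
{"op": "arm_command", "data": {"deltas": [[[0,0,0],[-0.1,0,0],-1],[[0,0,0],[-0.1,0,0],-1],[[0,0,0],[-0.1,0,0],-1]]}}

```text
clock: 7.58
tool_pos: [0.5792, -0.2063, 0.21]
eef_rot: [3.133, 0.005, 1.574]
wrist_force: [12.7, -5.6, -6.3]
gripper_width: -0.0001
```

TCP x has stalled at 0.579 and the force is rising, so this is the stop. A bit more to make it firm.

Request:
{"op": "arm_command", "data": {"deltas": [[[0,0,0],[-0.1,0,0],-1],[[0,0,0],[-0.1,0,0],-1],[[0,0,0],[-0.1,0,0],-1]]}}

```text
clock: 7.83
tool_pos: [0.5792, -0.2062, 0.21]
eef_rot: [3.131, 0.005, 1.574]
wrist_force: [16.7, -5.5, -7.5]
gripper_width: 0.0002
```

Run:
```python
from h import *
s=env.get_state();print(s['clock'],s['tool_pos'],s['eef_rot'],s['wrist_force'])
d=grab('wrist','wrist4')
m=red(d);v,u=np.nonzero(m);P=depth(d,np.c_[u,v]);P=P[(P[:,2]>.215)]
x=cv2.fitLine(P[:,:2].astype(np.float32),cv2.DIST_HUBER,0,.001,.001).ravel();print(x, np.degrees(np.arctan2(x[0],-x[1])))
d=grab('scene','s4');cv2.imwrite('pics/c4.png',cv2.resize(d['image'][100:240,80:280],None,fx=4,fy=4))
```

```text
7.8333 [ 0.57917011 -0.20623003  0.21001752] [3.13056263 0.00480364 1.57444461] [16.74490113 -5.52015999 -7.45998805]
[ 0.02680966  0.9996406   0.56200975 -0.16851172] 178.46373
```

View pics/wrist4.png

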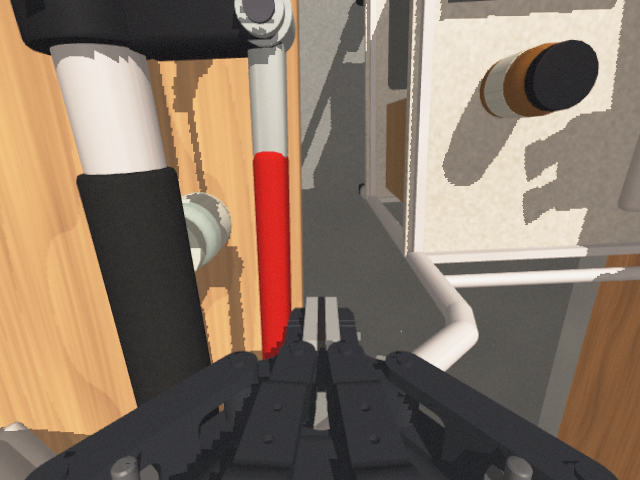

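View pics/c4.png

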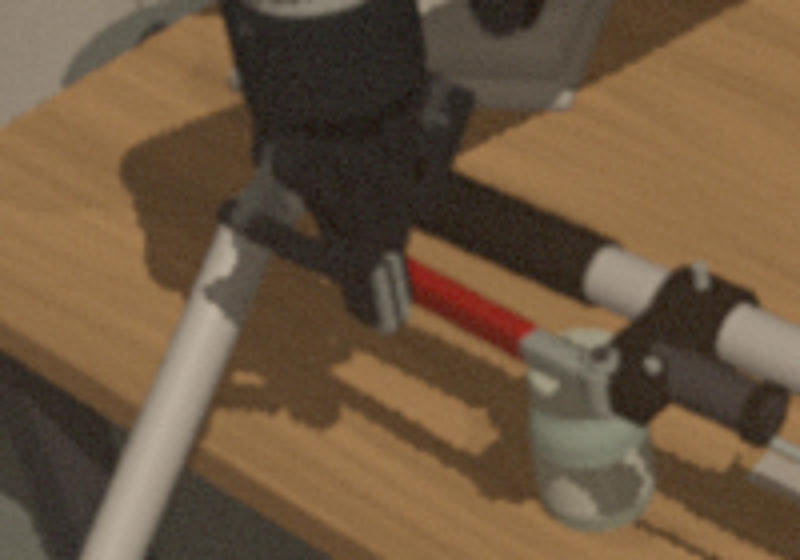

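The lever has turned through about 17.6° by the wrist fit (0.29 rad is 16.6°), and 17 N is held on the stop. Now I release it fully, back past the out position.

Request:
{"op": "arm_command", "data": {"deltas": [[[0,0,2],[0.6,0.1,0],-1],[[0,0,5],[1.4,0.3,0],-1],[[0,0,8],[2.2,0.5,0],-1],[[0,0,11],[3.0,0.7,0],-1],[[0,0,14],[3.8,0.9,0],-1],[[0,0,16],[4.6,1.1,0],-1],[[0,0,16],[5.2,1.2,0],-1],[[0,0,16],[5.2,1.2,0],-1]]}}

```text
clock: 8.6
tool_pos: [0.6281, -0.1924, 0.2092]
eef_rot: [-3.141, 0.0, 1.854]
wrist_force: [-0.6, -0.4, 0.5]
gripper_width: 0.0
```

Request:
{"op": "arm_command", "data": {"deltas": [[[0,0,0],[0,0,0],-1],[[0,0,0],[0,0,0],-1],[[0,0,0],[0,0,0],-1],[[0,0,0],[0,0,0],-1],[[0,0,0],[0,0,0],-1],[[0,0,0],[0,0,0],-1]]}}

```text
clock: 9.1
tool_pos: [0.6275, -0.1925, 0.2093]
eef_rot: [-3.142, 0.0, 1.854]
wrist_force: [-0.1, 0.6, -0.2]
gripper_width: -0.0001
```

Run:
```python
from h import *
s=env.get_state();print(s['clock'],s['tool_pos'],s['eef_rot'],s['wrist_force'])
d=grab('wrist','wrist5')
m=red(d);v,u=np.nonzero(m);P=depth(d,np.c_[u,v]);P=P[(P[:,2]>.215)]
x=cv2.fitLine(P[:,:2].astype(np.float32),cv2.DIST_HUBER,0,.001,.001).ravel();print(x, np.degrees(np.arctan(-x[0]/x[1])))
```

```text
9.1 [ 0.62746076 -0.19253005  0.20934022] [-3.14154182e+00  3.32066312e-06  1.85388203e+00] [-0.09316948  0.59161681 -0.19633597]
[ 0.27022344 -0.96279764  0.58552295 -0.1665835 ] 15.677563
```

View pics/wrist5.png

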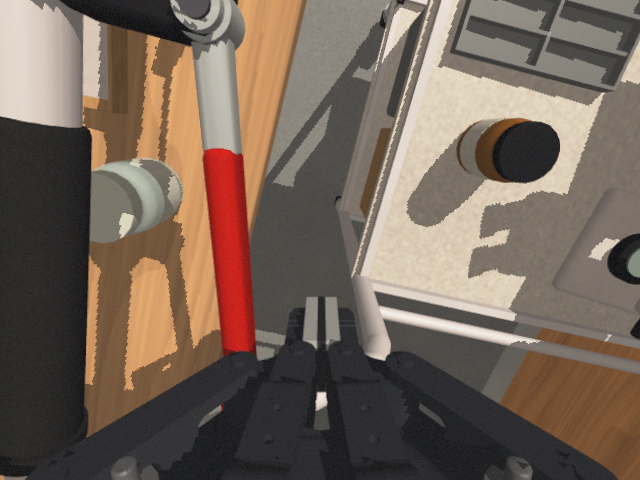

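The lever is fully out again (15.7° in this view, same as before). It is clear of the fingers and the force is zero. Second press.

Request:
{"op": "arm_command", "data": {"deltas": [[[0,0,0],[-0.6,-0.15,0],-1],[[0,0,0],[-1.2,-0.35,0],-1],[[0,0,0],[-1.7,-0.5,0],-1],[[0,0,-2],[-2.1,-0.6,0],-1],[[0,0,-4],[-2.5,-0.7,0],-1],[[0,0,-6],[-2.9,-0.8,0],-1],[[0,0,-8],[-3.3,-0.95,0],-1],[[0,0,-8],[-3.3,-0.95,0],-1]]}}

```text
clock: 9.82
tool_pos: [0.595, -0.2027, 0.2097]
eef_rot: [3.138, 0.002, 1.713]
wrist_force: [5.2, -1.5, -2.9]
gripper_width: -0.0001
```

Request:
{"op": "arm_command", "data": {"deltas": [[[0,0,-2],[-0.4,-0.1,0],-1],[[0,0,-4],[-0.7,-0.15,0],-1],[[0,0,-6],[-1.0,-0.2,0],-1],[[0,0,-8],[-1.3,-0.25,0],-1],[[0,0,-8],[-1.5,-0.25,0],-1],[[0,0,-8],[-1.5,-0.25,0],-1]]}}

```text
clock: 10.32
tool_pos: [0.5808, -0.2061, 0.2098]
eef_rot: [3.136, 0.004, 1.574]
wrist_force: [8.2, -5.5, -4.3]
gripper_width: -0.0003
```

Request:
{"op": "arm_command", "data": {"deltas": [[[0,0,0],[-0.1,0,0],-1],[[0,0,0],[-0.2,0,0],-1],[[0,0,0],[-0.3,0,0],-1],[[0,0,0],[-0.3,0,0],-1],[[0,0,0],[-0.3,0,0],-1]]}}

```text
clock: 10.73
tool_pos: [0.5792, -0.2062, 0.2099]
eef_rot: [3.132, 0.004, 1.574]
wrist_force: [13.7, -5.5, -6.9]
gripper_width: 0.0002
```

Request:
{"op": "arm_command", "data": {"deltas": [[[0,0,0],[-0.1,0,0],-1],[[0,0,0],[-0.1,0,0],-1],[[0,0,0],[-0.1,0,0],-1],[[0,0,0],[-0.1,0,0],-1],[[0,0,0],[-0.1,0,0],-1],[[0,0,0],[-0.1,0,0],-1]]}}

```text
clock: 11.23
tool_pos: [0.5792, -0.2062, 0.21]
eef_rot: [3.129, 0.005, 1.574]
wrist_force: [17.3, -6.3, -9.4]
gripper_width: 0.0001
```

Run:
```python
from h import *
s=env.get_state();print(s['clock'],s['tool_pos'],s['eef_rot'],s['wrist_force'])
d=grab('wrist','wrist6')
m=red(d);v,u=np.nonzero(m);P=depth(d,np.c_[u,v]);P=P[(P[:,2]>.215)]
x=cv2.fitLine(P[:,:2].astype(np.float32),cv2.DIST_HUBER,0,.001,.001).ravel();print(x, np.degrees(np.arctan(-x[0]/x[1])))
d=grab('scene','scene6')
```

```text
11.2333 [ 0.57918247 -0.20623476  0.21001026] [3.12939024 0.00472119 1.57446816] [17.33340995 -6.25012695 -9.37573347]
[ 0.02662078  0.9996456   0.56197923 -0.16846654] -1.5254383
```

View pics/scene6.png

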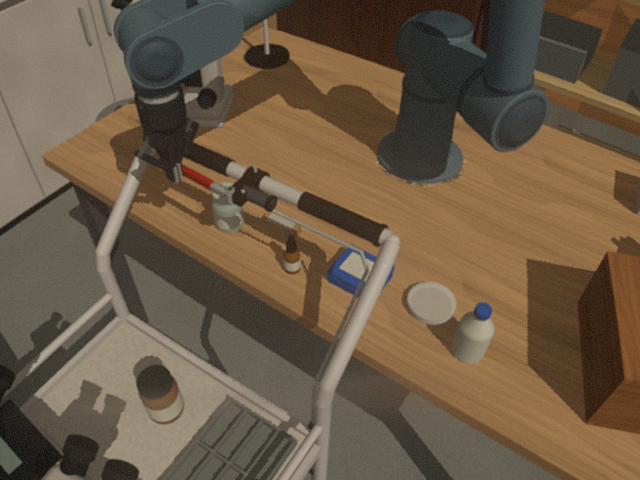

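The second press sits at exactly the same stop position (TCP x 0.579, lever fit -1.5°), with 17 N held. In the scene view the jars, bottles and boxes stand where they were. Handing in.

Run:
```python
from rig import env
print(env.job_done()); s=env.get_state(); print(s['clock'],s['tool_pos'],s['wrist_force'])
```

```text
the job is handed in; nothing more can be done
None
the job is handed in; nothing more can be done
```

The brake check is done and handed in at about 11 s of the 48 s allowed. The red lever was pressed to its stop twice with the backs of the closed fingers and is still being held there.

- **First press:** the lever came up firm with the tool tip at x = 0.579 m, held with about 17 N towards the bar.
- **Release:** I backed the fingers clear. The force dropped to zero and the wrist camera showed the lever fully out again (15.7°, against about 16° at the start).
- **Second press:** it stopped at the same place, with the lever at -1.5° both times, and about 17 N held.
- **Surroundings:** the last scene picture shows the jars, bottles and boxes where they were. By the sizes I measured, the fingers stay about 20 mm clear of the push bar.

**Disagreements:**
- The camera put the lever's full travel at about 17.5° (0.30 rad), slightly over the 0.29 rad given. I put this down to the rough line fit.
- At the stop there was also about 6 N sideways and 9 N downward on the tool, which I take to be friction on the lever face.
- After hand-in the state could no longer be read, so the final hold is not confirmed beyond that point.

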